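# Slide a flange home in the drill jig and clamp it

### The job

Load the drill jig: slide the heavy flange along the jig's base plate, under the bridge, until it rests against both locating posts, without lifting or tipping it. Then swing the clamp arm over from its open position and lower it until its rubber foot rests on the flange. Leave the other loose things where they lie.

Things in the scene. Friction and masses are not known exactly. Their poses are not given: they have to be found in the camera images.
- jig: Fixed drill jig. Origin: on the bench, 100 mm from the nest point along +y. Steel base plate 200 mm (x) by 455 mm (y, -235 to +220), top face 16 mm above the bench. Loading area at +y, nest at -y; the flange is slid towards -y. Two locating posts, 20 mm in diameter, 30 mm high, at x = -57 and +57, y = -168. A grey bridge crosses the plate at y = -64 to -20.
- bridge (a point): Middle of the lower front (+y) edge of the bridge beam, 65 mm above the plate, axes as the jig. Beam 44 mm deep, 40 mm high plus a 6 mm bush collar; legs at x = 100 to 120 mm either side. The flange passes under. Once home its rear rim lies just below this face, so the last 30 mm of the push need a tilted tool, fingertips leading towards -y.
- nest (a point): Point on the base plate's top face where the flange's centre lies when the flange touches both locating posts (jig x = 0, y = -100, z = 16 mm). Axes as the jig.
- flange: Loose blue-grey steel flange with a gold band, round, 160 mm in diameter, rim solid from 0 to 42 mm above its underside, about 0.75 kg, lying flat. Origin: centre of its underside. Too wide to grasp; push it at the rim.
- clamp (a joint): Clamp arm angle in rad: 0 = level, rubber foot resting on the seated flange; about 1.57 = upright; 1.68 to 2.05 = open, leaning away. Without a flange it drops to -0.12. Near upright it stays put; farther over it falls slowly to the side it leans to.
- clamp_hinge (a point): Clamp hinge, axis along the jig's x, at jig x = 0, y = -215, 80 mm above the plate, on a 30 mm wide steel bracket. At angle q the grip lies at 105*cos(q) mm along the jig's +y and 105*sin(q) mm up from here. The foot hangs from the arm, 60 mm from the hinge.
- clamp_grip (a point): Centre of the clamp arm's black cross grip, a cylinder 28 mm in diameter and 34 mm long along the jig's x; pinch it across its end faces. It moves with the arm; the arm below it is 14 mm wide.
- spanner: Bystander: steel combination spanner, 169 x 36 x 6 mm, on the bench on the robot's side of the jig. Origin: centre of its underside.
- bearing: Bystander: ball bearing, 47 mm in diameter, 14 mm high, on the bench on the robot's side of the jig. Origin: centre of its underside.
- pen: Bystander: red and white marker pen, 135 x 17 x 16 mm, behind the jig. Origin: centre of its underside.
- tape: Bystander: roll of tan tape, 100 mm in diameter, 25 mm high, on the bench to the left. Origin: centre of its underside.
- pliers: Bystander: red-handled pliers, 176 x 53 x 11 mm, on the bench to the left. Origin: centre of its underside.
Things that resemble listed ones, but are neither listed nor needed, are in the scene too. There is more than one size of the flange; the job needs the larger.

How it is judged (in metres and radians):
On the way, in this order (a step that is already met when the one before it is completed fails the run):
1. the flange lies home against both locating posts while the clamp is still open (horizontal distance between flange and nest below 0.004 m and value of joint clamp above 1.2 rad), for 0.2 s.
2. the clamp arm is down with its foot on the flange (value of joint clamp between -0.05 and 0.05 rad), for 0.2 s.
At the end, for the whole second after the job is handed in: The flange lies flat and at rest on the base plate with its centre within 4 mm of the nest point (against both posts), and the clamp arm is down on it, within 0.05 rad of level (all of step 2 and horizontal distance between flange and nest below 0.004 m and z of flange in the frame of nest below 0.003 m and angle between flange's own z axis and vertical below 0.04 rad and linear speed of flange below 0.01 m/s); the robot touches nothing.
It fails at once if the flange is lifted more than 12 mm or tipped more than 0.2 rad (z of flange in the frame of nest above 0.012 m or angle between flange's own z axis and vertical above 0.2 rad).
It fails at once if a bystander is moved more than 30 mm (distance of any of spanner, bearing, pen, tape, pliers from where it was at the start of the episode above 0.03 m).
It also fails if it takes over 54 s, if anything falls off the work surface, if the arm or the gripper's body presses on something with over 40 N, if the wrist force passes 120 N, or if a joint passes its speed limit or range.

### The arm

A 7-joint arm with a two-finger parallel gripper is mounted at the origin on a cart in front of the work surface, level with it; the furniture and walls round the work are solid. World frame = base frame: x ahead of the robot, y to its left, z up, the work surface at z = 0. Lengths are in mm, angles in rad, forces in N, time in s.
With the tool pointing down it reaches from about 400 to 875 mm from the base axis. Payload 19.3 kg.
Tool frame: the origin (TCP) lies between the finger pads; the fingertips stand 11 mm ahead of it and the grasp point (between the pads) lies 8 mm behind it; z points along the fingers, y is the line along which they close (so a half turn about z gives the same grasp; the last joint's range is limited). The gripper opens to 85 mm and grips with 20 to 120 N. Pads are 22 mm wide; open, the fingers measure 114 mm over their backs; the gripper's body (76 mm by 85 mm) begins 54 mm behind the grasp point. The pads swing forward as they close: fully open they stand 13 mm farther back than shut.
Start: joints at [-1.35, 0.521, -0.036, 1.599, 0.021, 1.021, -0.113], TCP at [179.218, 598.745, 242.291] pointing down, gripper open.
Joint ranges: [-2.91, 2.91], [-0.3, 2.13], [-1.5, 1.42], [0.17, 2.43], [-1.26, 4.41], [0.16, 1.93], [-2.52, 2.52]. Speed limits (rad/s): [1.89, 1.89, 2.39, 2.39, 3.01, 3.01, 3.01].

### API

Orientations are given as a rotation vector (axis times angle).
In Python, from rig import readout, optics, job gives the robot as it stands.
- The arm moves only by the tool carry_out, never from a script. Its argument "steps" is a list that holds one entry, the list of rows, each a list of 6 numbers: the shift along the tool's x, y, z normalised to -1 to 1, where 1 is 15 cm, then the turn, a rotation vector about the tool's x, y, z normalised to -1 to 1, where 1 is 90 degrees. A call has exactly 5 rows; each row is the pose to reach, as a shift and turn from the pose commanded when the call began, along the tool's axes at that moment; what a row does not reach only later rows make up. A row lasts 1/12 s, in which the tool goes at most 41.7 mm and 7.16 degrees, less where a joint would pass 70% of its speed; a pose out of reach is approached as far as the arm can. A call with a number of a shift or a turn outside -1 to 1 is refused whole. A call with a gripper value outside its range is refused whole. "grip" is the closure, from 0 (fully open) to 1 (shut), set as the call begins (left out, the last holds). The fingers move at their own pace and stop on an object; "force" is the grip in N (left out, the last holds). Time passes only in rows, so rows that repeat a pose let the fingers close, or fill a call up. It gives the time, the measured TCP pose, the force, the opening and the grip force at its end, in the units of the state.
- readout.read_state(): the state, without advancing time (a new reading comes with each control period).
- optics.read_camera(name): name is "side" or "top"; returns a dict with "color" (400x640x3 uint8, red, green, blue), "depth" (400x640 float32, mm along the optical axis (not along the pixel's ray), 0 where there is no reading), "mtx" (3x3 intrinsics, pixels), "eye" and "rotation" of the camera in the world. Camera axes: x right, y up, looking along -z (the intrinsics and any distortion apply to the point x, -y, -z); pixel columns grow to the right and rows downward; lengths in mm; the calibration is good to about 2 mm. A picture is of the moment at which its call begins.
- job.sign_off(): hands the job in; it is judged then, once.
The state is a dict: "time_s": time; "joint_pos": joint angles; "qvel": joint speeds; "effort": joint torques, N m; "position": TCP position; "eef_rot": TCP orientation; "contact_force": force on the tool from outside, world axes, zero at the start; "ft_torque": the same for the moment, N m; "width": finger opening in mm; "finger_force": force on a finger pad.
Only numpy, scipy, OpenCV 4.12 (cv2) and the standard library are available. Lean on these libraries where they do the work, as an engineer would, in place of code of your own. Each camera call takes 0.05 s, during which the arm holds its last target. There are 200 camera calls.

## Working session

There is one attempt and no reset: what is moved stays moved. The work goes in short steps, Python scripts to look and compute and a tool call to move; the robot and the scene stay as the last step left them, time stands still between calls to the robot, and variables do not carry over. Pictures are saved under pics/ and viewed, at most 10 in all, crops included, and the job is handed in when it is done.

Besides the shell and the picture viewer there is one more tool, called after "Emit:" as name([rows], argument=value, ...), one row to a line, values as JSON. carry_out: Moves the arm, as the interface text tells. Scaled input: -1 to 1 covers 15 cm each way for a shift and 90 degrees each way for a turn. Its arguments: {"type":"object","properties":{"steps":{"type":"array","items":{"type":"array","items":{"type":"array","items":{"type":"number"}}}},"grip":{"type":"number"},"force":{"type":"number"}},"required":["steps"]}

```bash
ls; mkdir -p pics; cat > h.py <<'E'
import numpy as np,cv2,pickle
from rig import readout,optics,job
def cap(n,k):
    c=optics.read_camera(n);pickle.dump(c,open(f'pics/{k}.pkl','wb'));cv2.imwrite(f'pics/{k}.png',c['color'][:,:,::-1]);return c
def load(k): return pickle.load(open(f'pics/{k}.pkl','rb'))
def ray(c,u,v):
    K=c['mtx'];d=np.array([(u-K[0,2])/K[0,0],-(v-K[1,2])/K[1,1],-1.]);return np.array(c['rotation'])@d
def onz(c,u,v,z):
    d=ray(c,u,v);e=np.array(c['eye']);return e+d*(z-e[2])/d[2]
def dep(c,u,v):
    return np.array(c['eye'])+ray(c,u,v)*c['depth'][int(v),int(u)]
E
python3 - <<'E'
from h import *
for n in('side','top'):
    c=cap(n,n+'0');print(n,c['eye'],c['rotation'],c['mtx'],[k for k in c])
print(readout.read_state())
E
```

```text
pics
side [ 457.34553273 1234.13501731  783.17240235] [ 0.05376288 -1.48624256 -2.68259706] [[473.09532441   0.         319.59069305]
 [  0.         473.09532441 198.36658188]
 [  0.           0.           1.        ]] ['color', 'depth', 'mtx', 'eye', 'rotation']
top [ 272.9250771   127.44688669 1316.93217293] [ 0.17700978 -0.17594827 -1.60606515] [[445.82325924   0.         320.57965129]
 [  0.         445.82325924 201.74862695]
 [  0.           0.           1.        ]] ['color', 'depth', 'mtx', 'eye', 'rotation']
{'time_s': 0.1, 'joint_pos': array([-1.35018858,  0.52195731, -0.0363363 ,  1.59994085,  0.0212018 ,
        1.02113207, -0.112825  ]), 'qvel': array([-7.82503848e-05, -1.59114131e-03,  1.00300623e-03, -2.02006184e-03,
       -7.64162917e-04, -2.50745234e-04, -8.99717226e-04]), 'effort': array([ 5.31224941e-03, -9.28474689e+01,  1.98462836e+00, -3.70525217e+01,
        1.82302832e-02,  5.22084476e-03, -3.75695174e-05]), 'position': array([179.14653573, 598.46386094, 241.78501672]), 'eef_rot': array([-4.55222799e-01, -3.10835409e+00,  1.64837086e-03]), 'contact_force': array([-0.12143655,  0.61184252,  0.88903978]), 'ft_torque': array([-0.01477289,  0.06041019, -0.00254416]), 'finger_force': 0.0, 'width': 85.65242649251259}
```

View pics/top0.png

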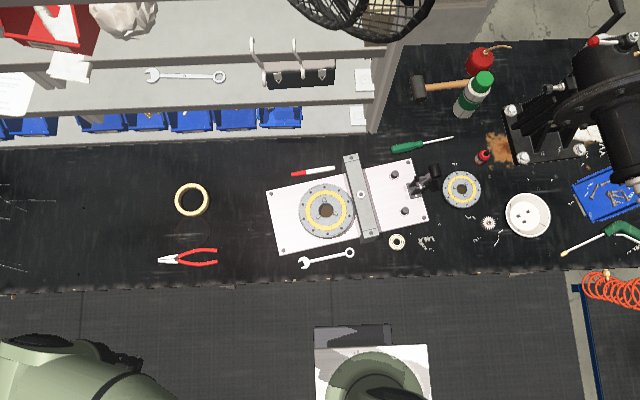

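View pics/side0.png

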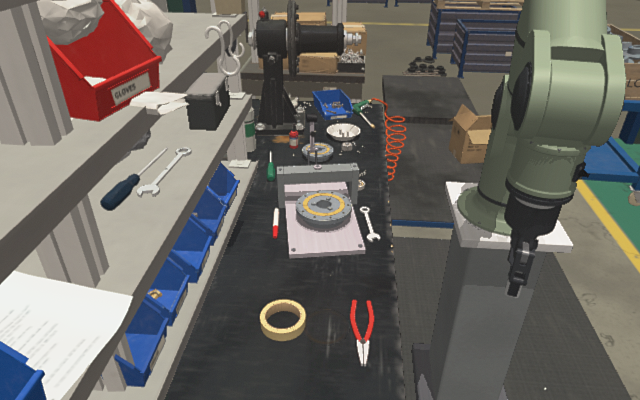

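The top view shows the big flange on the jig plate at (327,210), about 56 px across, and a smaller one off the jig at (462,190). The first fits: it is 160 mm wide and lies in the loading area. The bridge is at (361,195), the posts at (390,172) and (405,211), and the open clamp at (425,180). The spanner (327,258) and bearing (397,241) lie near the plate.

```bash
sed -i "s/return np.array(c\['rotation'\])@d/return cv2.Rodrigues(np.array(c['rotation']))[0]@d/" h.py
python3 - <<'E'
from h import *
c=load('top0');s=load('side0')
def seg(c,y0,y1,x0,x1,f):
    im=c['color'][y0:y1,x0:x1];a=cv2.resize(im,None,fx=f,fy=f,interpolation=cv2.INTER_CUBIC);return a[:,:,::-1]
cv2.imwrite('pics/crop.png',seg(c,135,275,255,495,3.3))
# flange gold band
for n,cc,box in(('top',c,(150,270,280,380)),('side',s,(170,250,280,370))):
    hsv=cv2.cvtColor(cc['color'],cv2.COLOR_RGB2HSV);m=cv2.inRange(hsv,(15,80,100),(35,255,255))
    k=np.zeros_like(m);k[box[0]:box[1],box[2]:box[3]]=m[box[0]:box[1],box[2]:box[3]]
    p=cv2.findNonZero(k);h=cv2.convexHull(p);e=cv2.fitEllipse(h);print(n,len(p),e)
    u,v=e[0];print(' on z=58',onz(cc,u,v,58))
    q=p[:,0];P=np.array([dep(cc,a,b) for a,b in q]);print(' depth med',np.median(P,0),P.min(0),P.max(0))
# tri-ang: later. plate
for nm,(u,v) in dict(plate=(283,240),plate2=(395,190),bridge=(361,180),bench=(300,275),bench2=(240,230),postA=(390,172),postB=(405,211),grip=(430,178)).items(): print(nm,dep(c,u,v).round(1))
g=c['color'].astype(int);d=c['depth']
v,u=np.mgrid[0:400,0:640];P=np.array(c['eye'])+ (np.stack([(u-c['mtx'][0,2])/c['mtx'][0,0],-(v-c['mtx'][1,2])/c['mtx'][1,1],-np.ones(u.shape)],-1)@cv2.Rodrigues(c['rotation'])[0].T)*d[...,None]
m=((P[...,2]>9)&(P[...,2]<24)&(g.min(-1)>150)).astype(np.uint8);m[:, :255]=0;m[:,440:]=0;m[:150]=0;m[265:]=0
pts=cv2.findNonZero(m)[:,0]
W=np.array([onz(c,a,b,16)[:2] for a,b in pts],np.float32)
r=cv2.minAreaRect(W);print('plate',len(W),r,np.median(P[m>0],0));print(cv2.boxPoints(r))
b=((P[...,2]>65)&(P[...,2]<110));b[:,:335]=0;b[:,385:]=0;b[:145]=0;b[245:]=0
print('beam z',np.percentile(P[b][:,2],[10,50,90]));bb=P[b&(P[...,2]>90)];r=cv2.minAreaRect(bb[:,:2].astype(np.float32));print('beam',r)
E
```

```text
top 607 ((325.6944885253906, 210.44195556640625), (41.94120788574219, 48.4820442199707), 103.78665924072266)
 on z=58 [532.66864943 108.557255    58.        ]
 depth med [535.43673081 107.50403973  59.46331258] [272.9250771   42.33856092  25.41040806] [ 594.23325944  176.14763566 1316.93217293]
side 316 ((334.5387268066406, 197.9137725830078), (28.676000595092773, 65.3222427368164), 71.25553894042969)
 on z=58 [505.49260782  72.46236523  58.        ]
 depth med [535.05323046 112.48695521  60.16967055] [ 424.70925275 -102.76242733   10.02239326] [ 594.27810861 1234.13501731  783.17240235]
plate [458.1 237.1  16.7]
plate2 [ 594.8 -102.9   17.2]
bridge [603.    7.1 116.5]
bench [355.4 191.1   2.7]
bench2 [495.7 365.9   2.1]
postA [650.6 -91.6  20.5]
postB [ 523.6 -121.9   45.9]
grip [ 6.323e+02 -2.161e+02 -6.000e-01]
plate 6262 ((540.6157836914062, 42.72993469238281), (287.3273620605469, 471.30426025390625), 5.377780914306641) [551.65558121  18.19788844  16.6823068 ]
[[ 375.49866  263.88034]
 [ 419.6703  -205.34943]
 [ 705.7329  -178.42047]
 [ 661.5613   290.8093 ]]
beam z [ 67.09961251  94.51955186 107.72824612]
beam ((552.7402954101562, 31.564067840576172), (240.73211669921875, 39.372467041015625), 20.590309143066406)
```

View pics/crop.png

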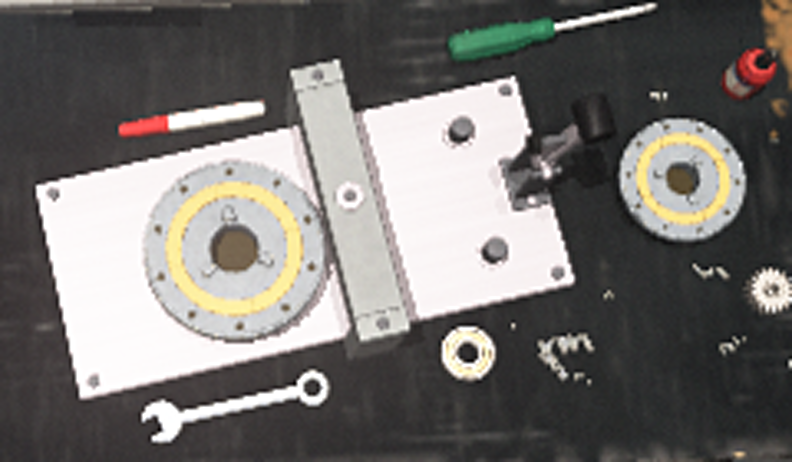

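The enlarged crop confirms the large flange, centred at (233,248) in the crop, on the plate. The smaller lookalike is at (683,177), off the jig. The plate corners are clear.

```bash
cat >> h.py <<'E'
def grid(c):
    v,u=np.mgrid[0:400,0:640];K=c['mtx']
    return np.array(c['eye'])+(np.stack([(u-K[0,2])/K[0,0],-(v-K[1,2])/K[1,1],-np.ones(u.shape)],-1)@cv2.Rodrigues(np.array(c['rotation']))[0].T)*c['depth'][...,None]
def flange(c,z=58):
    P=grid(c);hsv=cv2.cvtColor(c['color'],cv2.COLOR_RGB2HSV)
    m=cv2.inRange(hsv,(15,60,100),(38,255,255))>0
    m&=(abs(P[...,2]-58)<14)&(P[...,0]>380)&(P[...,0]<720)&(P[...,1]>-190)&(P[...,1]<260)
    p=cv2.findNonZero(m.astype(np.uint8))
    W=np.array([onz(c,u,v,z)[:2] for u,v in p[:,0]],np.float32)
    return cv2.minEnclosingCircle(W),cv2.fitEllipse(cv2.convexHull(W)),np.median(P[m],0)
E
python3 - <<'E'
from h import *
c=load('top0');s=load('side0')
for k in(c,s): print(flange(k))
cr=np.array([(36,185),(80,398),(575,283),(515,77)])/3.3+[255,135]
W=np.array([onz(c,u-.35,v-.35,16) for u,v in cr])[:,:2];print(W)
A,B,C,D=W
print([np.linalg.norm(x) for x in(A-B,B-C,C-D,D-A)])
# fit rigid jig: A=(+100,220) B=(-100,220) C=(-100,-235) D=(100,-235)
L=np.array([(100,220),(-100,220),(-100,-235),(100,-235.)])
l=L-L.mean(0);w=W-W.mean(0);th=np.arctan2((l[:,0]*w[:,1]-l[:,1]*w[:,0]).sum(),(l*w).sum())
R=np.array([[np.cos(th),-np.sin(th)],[np.sin(th),np.cos(th)]]);o=W.mean(0)-R@L.mean(0)
print('jig',o,th,'res',(W-(L@R.T+o)).round(1).tolist())
print('nest',o+R@[0,-100])
# posts tops z=46
for u,v in((462,127),(496,246)): 
    p=onz(c,u/3.3+255-.35,v/3.3+135-.35,46)[:2];print('post jig',R.T@(p-o))
for u,v in((349,195),):
    p=onz(c,u/3.3+255-.35,v/3.3+135-.35,127)[:2];print('bush jig (0,-42)',R.T@(p-o))
for u,v,z in((318,75,121),(383,323,121)):
    p=onz(c,u/3.3+255-.35,v/3.3+135-.35,z)[:2];print('bridge bolt jig (+-110,-42)',R.T@(p-o))
P=grid(c)
for n,k in(('top',c),('side',s)):
    P=grid(k);Q=P.reshape(-1,3);q=np.c_[(Q[:,:2]-o)@R,Q[:,2]]
    m=(abs(q[:,0])<40)&(q[:,1]<-195)&(q[:,1]>-320)&(q[:,2]>30)&(q[:,2]<240)
    a=q[m];print(n,len(a));print(a[np.argsort(-a[:,2])][:40:4].round())
    hi=a[(a[:,2]>150)];print('hi mean',hi.mean(0),hi.min(0),hi.max(0))
    for nm,r in(('bench front',(-170,-100,-250,250)),):
        t=(q[:,0]>r[0])&(q[:,0]<r[1])&(q[:,1]>r[2])&(q[:,1]<r[3])&(q[:,2]<30);print(np.median(q[t],0))
    pl=(abs(q[:,0])<90)&(q[:,1]>-150)&(q[:,1]<210)&(q[:,2]<25);print('plate z',np.median(q[pl,2]))
E
```

```text
(((534.529541015625, 108.59886169433594), 70.64476013183594), ((532.7225341796875, 108.74725341796875), (132.17381286621094, 143.1708984375), 10.78538990020752), array([533.81850691, 108.03096177,  60.08611827]))
(((535.5094604492188, 105.86066436767578), 60.508636474609375), ((535.1866455078125, 105.5943832397461), (118.51182556152344, 119.19644927978516), 177.47991943359375), array([534.7616945 , 112.48695521,  60.18607469]))
[[ 609.74861545  286.14164317]
 [ 414.00082607  250.13837427]
 [ 498.07004664 -195.93188431]
 [ 693.70260068 -159.02646046]]
[np.float64(199.031234790294), np.float64(453.9232417886713), np.float64(199.08316480623637), np.float64(453.0153552793594)]
jig [552.49362285  52.70107012] 0.1859903704798273 res [[-0.3, -1.3], [0.5, -0.3], [0.4, 0.8], [-0.5, 0.7]]
nest [570.98561427 -45.57428922]
post jig [  56.73391472 -166.90332715]
post jig [ -55.52132377 -167.47625848]
bush jig (0,-42) [  0.98926812 -41.35420536]
bridge bolt jig (+-110,-42) [110.46063345 -42.31065634]
bridge bolt jig (+-110,-42) [-108.84991915  -42.8190188 ]
top 444
[[ -14. -237.  218.]
 [  -7. -235.  215.]
 [   2. -232.  215.]
 [   2. -240.  215.]
 [  -2. -237.  214.]
 [ -13. -236.  214.]
 [  -8. -238.  213.]
 [   3. -230.  213.]
 [  11. -230.  213.]
 [  -5. -228.  212.]]
hi mean [-1.79627607e-01 -2.27209429e+02  1.96786863e+02] [ -15.82180147 -247.37734746  150.58665548] [  18.55291437 -195.01413813  217.62702933]
[-137.60314424   20.48755779    0.93289873]
plate z 16.837751770735963
side 322
[[   3. -219.  215.]
 [   5. -230.  214.]
 [   9. -224.  213.]
 [ -13. -223.  213.]
 [  18. -227.  213.]
 [  13. -219.  212.]
 [  -3. -221.  211.]
 [   9. -225.  210.]
 [ -10. -226.  208.]
 [  -3. -219.  208.]]
hi mean [   2.70491068 -223.82703525  194.93303238] [ -13.69878572 -243.35696152  157.17463516] [  18.7084003  -197.368718    215.07520947]
[-138.82494748   92.87151676    1.22303228]
plate z 17.116226565749002
```

```bash
cat >> h.py <<'E'
from scipy.spatial.transform import Rotation as Ro, Slerp
TH=0.186;O=np.array([552.5,52.7,0]);J=Ro.from_euler('z',TH)
def jp(p): return J.apply(p)+O
def tj(p): return J.inv().apply(np.array(p)-O)
def pose(tilt):  # tool y=+jig x, fingertips lead to -y by tilt (rad)
    s,c=np.sin(tilt),np.cos(tilt);return J*Ro.from_matrix(np.array([[0,c,-s],[1,0,0],[0,-s,-c]]).T)
def plan(p,tilt,start=None):
    st=readout.read_state();p0=np.array(st['position']);r0=Ro.from_rotvec(st['eef_rot'])
    if start: p0,r0=jp(start[0]),pose(start[1])
    p1=jp(p);r1=pose(tilt);a=(r0.inv()*r1).magnitude();n=int(max(np.ceil(np.degrees(a)/33),np.ceil(np.linalg.norm(p1-p0)/140),1))
    sl=Slerp([0,1],Ro.concatenate([r0,r1]));print('from jig',tj(p0).round(1),'ang',round(np.degrees(a)))
    for i in range(n):
        ra,rb=sl(i/n),sl((i+1)/n);d=ra.inv().apply((p1-p0)/n)/150
        print('call',i+1,np.r_[d,(ra.inv()*rb).as_rotvec()/(np.pi/2)].round(3).tolist())
def st():
    s=readout.read_state();print('t',s['time_s'],'jig',tj(s['position']).round(1),'dev',np.degrees((pose(np.pi/4).inv()*Ro.from_rotvec(s['eef_rot'])).as_rotvec()).round(1),'F jig',J.inv().apply(s['contact_force']).round(1),'q',np.round(s['joint_pos'],2),'w',round(s['width'],1))
E
python3 -c "
from h import *
plan((-7.5,190,180),np.pi/4)"
```

```text
from jig [-266.   605.4  241.8] ang 76
call 1 [-0.701, -0.417, 0.103, 0.068, -0.112, 0.165]
call 2 [-0.749, -0.208, 0.266, 0.068, -0.112, 0.165]
call 3 [-0.714, 0.019, 0.406, 0.068, -0.112, 0.165]
call 4 [-0.599, 0.24, 0.508, 0.068, -0.112, 0.165]
```

Emit:
carry_out([
  [[-0.2,-0.12,0.03,0.02,-0.03,0.04],[-0.4,-0.24,0.06,0.04,-0.06,0.09],[-0.6,-0.36,0.09,0.06,-0.1,0.14],[-0.7,-0.417,0.103,0.068,-0.112,0.165],[-0.7,-0.417,0.103,0.068,-0.112,0.165]],
])

```text
time_s: 0.52
position: [263.7, 506.7, 226.2]
eef_rot: [0.815, 2.862, -0.199]
contact_force: [1.1, -0.0, 0.3]
width: 85.6
finger_force: 0.0
```

```bash
python3 -c "
from h import *
st();plan((-7.5,190,180),np.pi/4)"
```

```text
t 0.5167 jig [-199.9  499.6  226.2] dev [-18.3  30.1 -44.2] F jig [ 1.1 -0.2  0.3] q [-1.36  0.52  0.11  1.68  0.12  1.08 -0.31] w 85.6
from jig [-199.9  499.6  226.2] ang 57
call 1 [-0.745, -0.203, 0.266, 0.068, -0.112, 0.164]
call 2 [-0.709, 0.021, 0.404, 0.068, -0.112, 0.164]
call 3 [-0.595, 0.239, 0.506, 0.068, -0.112, 0.164]
```

Emit:
carry_out([
  [[-0.2,-0.05,0.07,0.02,-0.03,0.04],[-0.4,-0.1,0.14,0.04,-0.06,0.09],[-0.6,-0.15,0.21,0.06,-0.1,0.14],[-0.745,-0.203,0.266,0.068,-0.112,0.165],[-0.745,-0.203,0.266,0.068,-0.112,0.165]],
])

```text
time_s: 0.93
position: [346.4, 416.7, 210.2]
eef_rot: [1.118, 2.571, -0.373]
contact_force: [0.7, 0.5, -0.5]
width: 85.3
finger_force: 0.0
```

Emit:
carry_out([
  [[-0.2,0.01,0.1,0.02,-0.03,0.04],[-0.4,0.01,0.2,0.04,-0.06,0.09],[-0.6,0.02,0.3,0.06,-0.1,0.14],[-0.71,0.02,0.4,0.068,-0.112,0.165],[-0.71,0.02,0.4,0.068,-0.112,0.165]],
])

```text
time_s: 1.35
position: [428.1, 327.3, 194.4]
eef_rot: [1.371, 2.244, -0.524]
contact_force: [-0.1, -0.9, -0.4]
width: 85.2
finger_force: 0.0
```

```bash
python3 -c "
from h import *
st();plan((-7.5,190,180),np.pi/4)"
```

```text
t 1.35 jig [-71.5 292.9 194.4] dev [ -5.9  10.  -14.6] F jig [-0.3 -0.9 -0.4] q [-1.28  0.67  0.39  1.72  0.27  1.16 -0.61] w 85.2
from jig [-71.5 292.9 194.4] ang 19
call 1 [-0.596, 0.241, 0.498, 0.066, -0.112, 0.162]
```

Emit:
carry_out([
  [[-0.15,0.06,0.13,0.02,-0.03,0.04],[-0.3,0.12,0.25,0.04,-0.06,0.09],[-0.45,0.18,0.38,0.06,-0.1,0.14],[-0.596,0.241,0.498,0.066,-0.112,0.162],[-0.596,0.241,0.498,0.066,-0.112,0.162]],
])

```text
time_s: 1.77
position: [510.9, 237.4, 180.3]
eef_rot: [1.569, 1.892, -0.651]
contact_force: [0.1, -1.3, 0.4]
width: 85.6
finger_force: 0.0
```

```bash
python3 -c "
from h import *
st();plan((-7.5,190,42),np.pi/4)
c=cap('side','side1');P=grid(c);q=J.inv().apply(P.reshape(-1,3)-O).reshape(P.shape)
p=tj(readout.read_state()['position'])
m=(abs(q[...,0]+7.5)<70)&(abs(q[...,1]-p[1])<60)&(q[...,2]>120)&(q[...,2]<p[2]+80)
# axial coordinate along tool z relative to TCP
a=((q-p)@np.array([0,-.7071,-.7071]))[m];print(len(a),np.percentile(a,[50,90,99,100]))
cv2.imwrite('pics/s1c.png',cv2.resize(c['color'][80:270,200:440,::-1],None,fx=3,fy=3))"
```

```text
t 1.7667 jig [ -6.7 189.2 180.3] dev [-0. -0. -0.] F jig [-0.1 -1.3  0.4] q [-1.18  0.82  0.51  1.64  0.3   1.21 -0.72] w 85.6
from jig [ -6.7 189.2 180.3] ang 0
call 1 [0.656, -0.005, 0.648, 0.0, 0.0, 0.0]
149 [-54.94285596 -20.31990442 -10.55922606 -10.06347648]
```

View pics/s1c.png

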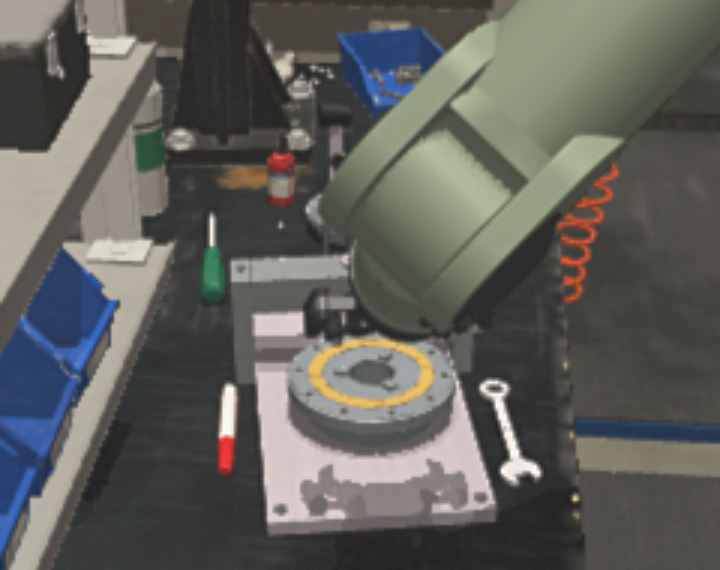

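The side view shows the arm tilted over the flange (at about (372,385) in the crop). The flange and plate are untouched, the spanner is at (510,430) and the way down is clear.

Emit:
carry_out([
  [[0.15,0,0.15,0,0,0],[0.3,-0.005,0.3,0,0,0],[0.45,-0.005,0.45,0,0,0],[0.57,-0.005,0.57,0,0,0],[0.57,-0.005,0.57,0,0,0]],
])

```text
time_s: 2.23
position: [505.5, 241.8, 56.2]
eef_rot: [1.563, 1.903, -0.652]
contact_force: [0.1, 0.4, -0.9]
width: 85.5
finger_force: 0.0
```

Emit:
carry_out([
  [[0.03,0,0.03,0,0,0],[0.05,0,0.05,0,0,0],[0.07,0,0.07,0,0,0],[0.08,0,0.08,0,0,0],[0.08,0,0.08,0,0,0]],
])

```text
time_s: 2.65
position: [508.2, 241.7, 44.1]
eef_rot: [1.566, 1.897, -0.646]
contact_force: [0.4, -0.9, 0.5]
width: 85.3
finger_force: 0.0
```

```bash
python3 -c "
from h import *
st();plan((-7.5,150,42),np.pi/4);print(flange(cap('top','top1')))"
```

```text
t 2.65 jig [ -8.6 193.9  44.1] dev [-0.2  0.1 -0.1] F jig [ 0.2 -1.   0.5] q [-1.16  1.03  0.46  1.65  0.27  1.02 -0.82] w 85.3
from jig [ -8.6 193.9  44.1] ang 0
call 1 [-0.198, 0.006, 0.217, 0.003, -0.001, 0.002]
(((534.563232421875, 108.64517974853516), 70.6447982788086), ((534.26904296875, 109.11137390136719), (138.40928649902344, 140.94012451171875), 34.847599029541016), array([532.58733459, 108.25253937,  59.93190119]))
```

Emit:
carry_out([
  [[-0.05,0,0.06,0,0,0],[-0.1,0,0.11,0,0,0],[-0.15,0,0.16,0,0,0],[-0.198,0.005,0.217,0.002,0,0.001],[-0.198,0.005,0.217,0.002,0,0.001]],
])

```text
time_s: 3.12
position: [517.7, 194.9, 42.3]
eef_rot: [1.572, 1.891, -0.652]
contact_force: [0.2, -1.1, 0.5]
width: 85.5
finger_force: 0.0
```

Emit:
carry_out([
  [[-0.03,0,0.03,0,0,0],[-0.06,0,0.06,0,0,0],[-0.08,0.005,0.08,0,0,0],[-0.11,0.01,0.11,0,0,0],[-0.14,0.01,0.14,0,0,0]],
])

```text
time_s: 3.53
position: [524.5, 169.5, 41.6]
eef_rot: [1.569, 1.895, -0.648]
contact_force: [-0.0, 3.6, 1.1]
width: 85.1
finger_force: 1.8
```

```bash
python3 -c "
from h import *
st();f=flange(cap('top','top2'));print(f,tj([*f[1][0],58]));plan((-4,90,42),np.pi/4)"
```

```text
t 3.5333 jig [ -5.9 120.   41.6] dev [-0.1  0.1 -0.1] F jig [0.7 3.6 1.1] q [-1.09  1.01  0.49  1.76  0.32  0.9  -0.79] w 85.1
(((536.5686645507812, 100.5189437866211), 70.0168685913086), ((536.3046264648438, 100.8514404296875), (138.83383178710938, 138.9501953125), 76.6489028930664), array([534.76343743, 101.52963122,  59.86790894])) [-7.01141679 50.31591571 58.        ]
from jig [ -6.2 118.4  41.8] ang 0
call 1 [-0.135, 0.014, 0.133, 0.0, -0.001, 0.0]
```

Emit:
carry_out([
  [[0.02,0,-0.02,0,0,0],[0.03,0,0,0,0,0],[0.045,0,0.01,0,0,0],[0.057,0,0.019,0,0,0],[0.057,0,0.019,0,0,0]],
])

```text
time_s: 4.0
position: [523.2, 173.4, 33.0]
eef_rot: [1.569, 1.895, -0.65]
contact_force: [0.6, 0.4, 0.3]
width: 85.1
finger_force: 0.0
```

Emit:
carry_out([
  [[-0.03,0,0.03,0,0,0],[-0.06,0,0.06,0,0,0],[-0.09,0.005,0.09,0,0,0],[-0.12,0.01,0.12,0,0,0],[-0.14,0.014,0.14,0,0,0]],
])

```text
time_s: 4.42
position: [531.3, 143.4, 33.7]
eef_rot: [1.57, 1.894, -0.65]
contact_force: [-0.2, 1.9, -1.8]
width: 85.5
finger_force: 1.4
```

```bash
python3 -c "
from h import *
st();f=flange(cap('top','top3'));print(f,tj([*f[1][0],58]));plan((0,40,34),np.pi/4)"
```

```text
t 4.4167 jig [-4.1 93.  33.7] dev [-0.   0.1 -0. ] F jig [ 0.2  1.9 -1.8] q [-1.06  1.02  0.5   1.78  0.33  0.85 -0.79] w 85.5
(((542.74658203125, 75.50906372070312), 70.60389709472656), ((540.3245239257812, 81.82078552246094), (119.54591369628906, 143.0997314453125), 97.32845306396484), array([532.90121932,  89.35832011,  59.8433747 ])) [-6.58018244 30.87010797 58.        ]
from jig [-4.1 92.3 33.9] ang 0
call 1 [-0.247, 0.028, 0.246, -0.0, -0.0, -0.0]
```

Emit:
carry_out([
  [[-0.03,0,0.03,0,0,0],[-0.06,0.005,0.06,0,0,0],[-0.08,0.005,0.08,0,0,0],[-0.1,0.01,0.1,0,0,0],[-0.12,0.014,0.12,0,0,0]],
])

```text
time_s: 4.88
position: [538.0, 119.7, 33.6]
eef_rot: [1.569, 1.895, -0.649]
contact_force: [-1.3, 4.4, 1.5]
width: 85.4
finger_force: 2.1
```

Emit:
carry_out([
  [[-0.03,0,0.03,0,0,0],[-0.06,0.005,0.06,0,0,0],[-0.08,0.005,0.08,0,0,0],[-0.1,0.01,0.1,0,0,0],[-0.12,0.014,0.12,0,0,0]],
])

```text
time_s: 5.3
position: [544.7, 95.0, 33.6]
eef_rot: [1.569, 1.895, -0.649]
contact_force: [-1.6, 3.9, 2.3]
width: 85.2
finger_force: 2.3
```

```bash
python3 -c "
from h import *
st();plan((0,12,34),np.radians(52))"
```

```text
t 5.3 jig [ 0.2 43.  33.6] dev [-0.   0.1 -0.1] F jig [-0.8  4.1  2.3] q [-1.01  1.02  0.52  1.83  0.37  0.77 -0.76] w 85.2
from jig [ 0.2 43.  33.6] ang 7
call 1 [-0.149, -0.002, 0.144, 0.0, -0.079, 0.001]
```

Emit:
carry_out([
  [[-0.03,0,0.03,0,-0.016,0],[-0.06,0,0.06,0,-0.032,0],[-0.09,0,0.09,0,-0.048,0],[-0.12,0,0.12,0,-0.064,0],[-0.149,-0.002,0.144,0,-0.079,0]],
])

```text
time_s: 5.72
position: [550.2, 64.2, 33.8]
eef_rot: [1.491, 1.801, -0.731]
contact_force: [-0.3, 3.2, -1.4]
width: 85.4
finger_force: 1.5
```

Emit:
carry_out([
  [[-0.02,0,0.025,0,0,0],[-0.04,0,0.05,0,0,0],[-0.06,0,0.075,0,0,0],[-0.08,0,0.1,0,0,0],[-0.09,0,0.116,0,0,0]],
])

```text
time_s: 6.13
position: [554.3, 42.1, 34.2]
eef_rot: [1.495, 1.803, -0.73]
contact_force: [-1.1, 2.4, -0.3]
width: 85.3
finger_force: 1.8
```

```bash
python3 -c "
from h import *
st();plan((0,-27,34),np.radians(52))
c=cap('side','side2');f=flange(cap('top','top4'));print(f)
cv2.imwrite('pics/t4c.png',cv2.resize(load('top4')['color'][135:275,255:495,::-1],None,fx=3.3,fy=3.3,interpolation=2))"
```

```text
t 6.1333 jig [ -0.2 -10.7  34.2] dev [-0. -7. -0.] F jig [-0.7  2.6 -0.3] q [-1.01  1.1   0.59  1.85  0.43  0.75 -0.8 ] w 85.3
from jig [ -0.2 -10.7  34.2] ang 0
call 1 [-0.065, 0.002, 0.086, 0.0, 0.0, 0.0]
(((565.81884765625, -25.971500396728516), 70.53527069091797), ((568.82958984375, -24.885648727416992), (129.07696533203125, 141.59776306152344), 153.8062286376953), array([572.63015583, -59.74636707,  59.60586862]))
```

View pics/t4c.png

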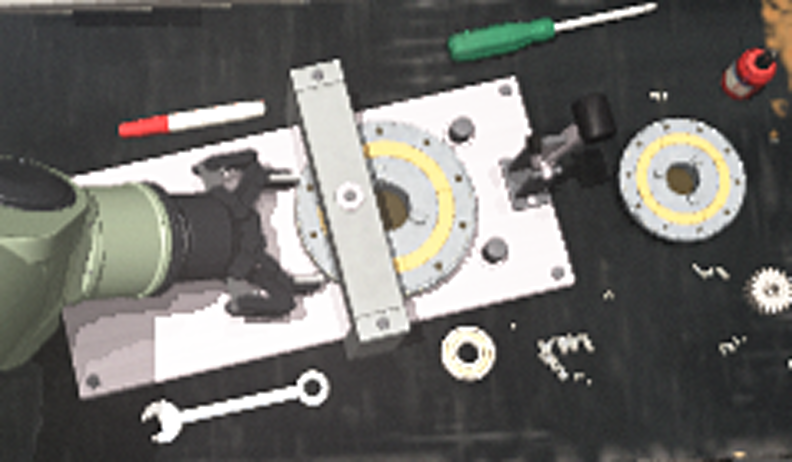

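The top view shows the flange centred in the open fingers under the bridge, about 20 mm short of the posts at (461,128) and (495,250). The clamp is still open and the bystanders are unmoved.

Emit:
carry_out([
  [[-0.015,0,0.02,0,0,0],[-0.03,0,0.04,0,0,0],[-0.04,0,0.055,0,0,0],[-0.055,0.002,0.07,0,0,0],[-0.065,0.002,0.084,0,0,0]],
])

```text
time_s: 6.65
position: [557.6, 27.2, 34.0]
eef_rot: [1.494, 1.803, -0.729]
contact_force: [0.0, 3.9, 1.3]
width: 85.9
finger_force: 2.1
```

Emit:
carry_out([
  [[-0.004,0,0.005,0,0,0],[-0.008,0,0.01,0,0,0],[-0.012,0,0.015,0,0,0],[-0.014,0,0.018,0,0,0],[-0.016,0,0.021,0,0,0]],
])

```text
time_s: 7.07
position: [558.2, 23.6, 33.9]
eef_rot: [1.494, 1.803, -0.729]
contact_force: [-1.3, 4.6, 2.2]
width: 85.6
finger_force: 2.3
```

```bash
python3 -c "
from h import *
st();f=flange(cap('top','top5'));print(f[0],tj([*f[0][0],58]))"
```

```text
t 7.0667 jig [  0.3 -29.6  33.9] dev [-0.  -7.  -0.1] F jig [-0.4  4.8  2.2] q [-0.99  1.1   0.6   1.86  0.45  0.72 -0.79] w 85.6
((569.8712768554688, -47.07425308227539), 68.96794891357422) [  -1.37953671 -101.26578749   58.        ]
```

Emit:
carry_out([
  [[-0.003,0,0.004,0,0,0],[-0.005,0,0.007,0,0,0],[-0.007,0,0.009,0,0,0],[-0.008,0,0.0105,0,0,0],[-0.008,0,0.0105,0,0,0]],
])

```text
time_s: 7.53
position: [558.7, 22.5, 33.7]
eef_rot: [1.493, 1.804, -0.728]
contact_force: [-3.4, 11.5, 5.6]
width: 85.7
finger_force: 5.1
```

Emit:
carry_out([
  [[-0.003,0,0.004,0,0,0],[-0.005,0,0.007,0,0,0],[-0.007,0,0.009,0,0,0],[-0.008,0,0.0105,0,0,0],[-0.008,0,0.0105,0,0,0]],
])

```text
time_s: 7.95
position: [559.4, 21.8, 33.4]
eef_rot: [1.493, 1.806, -0.726]
contact_force: [-3.9, 20.1, 8.7]
width: 85.1
finger_force: 9.6
```

```bash
python3 -c "
from h import *
st();f=flange(cap('top','top6'));print(f[0],tj([*f[0][0],58]))"
```

```text
t 7.95 jig [  1.1 -31.6  33.4] dev [-0.2 -6.9 -0.1] F jig [-0.1 20.5  8.7] q [-0.99  1.1   0.6   1.86  0.45  0.71 -0.79] w 85.1
((569.6428833007812, -47.058223724365234), 68.8760757446289) [  -1.60102659 -101.20779793   58.        ]
```

```bash
cat >> h.py <<'E'
from scipy.optimize import least_squares
def band(c,r=None):
    P=grid(c);hsv=cv2.cvtColor(c['color'],cv2.COLOR_RGB2HSV);m=(cv2.inRange(hsv,(15,60,100),(38,255,255))>0)&(abs(P[...,2]-58)<14)
    W=np.array([tj(onz(c,u,v,58))[:2] for u,v in cv2.findNonZero(m.astype(np.uint8))[:,0]])
    W=W[(abs(W[:,0])<100)&(W[:,1]>-190)&(W[:,1]<-75)]
    # sub-edge: mean radius of band (inner and outer edges symmetric)
    c0=np.array([0,-100.])
    def f(x): return np.hypot(*(W-x[:2]).T)-x[2]
    return least_squares(f,[0,-100,60],loss='soft_l1').x,len(W)
E
python3 -c "
from h import *
c=load('top6');print(band(c))
cv2.imwrite('pics/t6c.png',cv2.resize(c['color'][150:240,330:430,::-1],None,fx=6,fy=6,interpolation=2))"
```

```text
(array([ -0.27810552, -99.73622144,  53.23705039]), 353)
```

View pics/t6c.png

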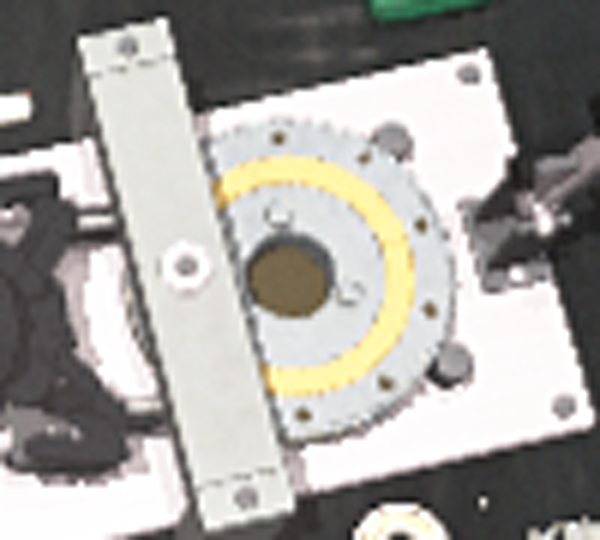

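The crop shows the flange rim touching both posts, at (390,142) and (450,365). The band fit puts the centre at jig (-0.3,-99.7), so it is seated. Next I back straight off.

Emit:
carry_out([
  [[0.03,0,-0.04,0,0,0],[0.1,0,-0.13,0,0,0],[0.2,0,-0.26,0,0,0],[0.31,0,-0.4,0,0,0],[0.41,0,-0.525,0,0,0]],
])

```text
time_s: 8.42
position: [539.8, 118.8, 33.8]
eef_rot: [1.494, 1.803, -0.73]
contact_force: [0.1, 0.6, 0.4]
width: 85.3
finger_force: 0.0
```

```bash
python3 -c "
from h import *
st();c=cap('top','top7');print(band(c));plan((0,70,290),np.radians(40))
plan((0,-232,290),0,((0,70,290),np.radians(40)))
for n in('top7','side0'):
    k=load(n);q=J.inv().apply(grid(k).reshape(-1,3)-O);g=k['color'].reshape(-1,3).max(1)
    m=(abs(q[:,0])<30)&(q[:,1]<-195)&(q[:,1]>-290)&(q[:,2]>178)&(q[:,2]<230)
    a=q[m];print(n,len(a),np.percentile(a,[2,50,98],axis=0).round(1).tolist());t=a[a[:,2]>207];print('top',t.mean(0))
"
```

```text
t 8.4167 jig [-0.2 67.3 33.8] dev [ 0.  -7.1 -0. ] F jig [0.2 0.6 0.4] q [-1.09  1.1   0.55  1.76  0.37  0.89 -0.82] w 85.3
(array([ 2.28192470e-02, -9.99508801e+01,  5.30750110e+01]), 353)
from jig [ 0.5 72.8 32.7] ang 12
call 1 [-0.68, -0.002, -0.522, 0.001, 0.066, 0.001]
call 2 [-0.623, -0.002, -0.59, 0.001, 0.066, 0.001]
from jig [ -0.  70. 290.] ang 40
call 1 [-0.514, 0.0, 0.431, -0.0, 0.148, -0.0]
call 2 [-0.6, 0.0, 0.301, 0.0, 0.148, 0.0]
call 3 [-0.653, 0.0, 0.155, 0.0, 0.148, -0.0]
top7 157 [[-15.8, -246.2, 191.5], [-0.3, -230.5, 210.0], [17.7, -220.9, 217.3]]
top [   1.1162359  -233.52475509  211.75797213]
side0 109 [[-13.1, -233.4, 179.2], [2.9, -224.1, 203.1], [18.6, -216.0, 214.2]]
top [   2.13118357 -226.12340788  211.31435467]
```

Emit:
carry_out([
  [[-0.15,0,-0.1,0,0.013,0],[-0.32,0,-0.22,0,0.03,0],[-0.5,0,-0.36,0,0.045,0],[-0.68,0,-0.52,0,0.066,0],[-0.68,0,-0.52,0,0.066,0]],
])

```text
time_s: 8.88
position: [542.5, 115.6, 168.4]
eef_rot: [1.564, 1.877, -0.654]
contact_force: [1.1, 1.3, 2.1]
width: 85.6
finger_force: 0.0
```

Emit:
carry_out([
  [[-0.15,0,-0.14,0,0.013,0],[-0.32,0,-0.3,0,0.03,0],[-0.47,0,-0.45,0,0.045,0],[-0.62,0,-0.59,0,0.066,0],[-0.62,0,-0.59,0,0.066,0]],
])

```text
time_s: 9.3
position: [542.3, 114.4, 296.0]
eef_rot: [1.626, 1.952, -0.583]
contact_force: [0.0, -0.1, 0.5]
width: 85.5
finger_force: 0.0
```

```bash
python3 -c "
from h import *
st();plan((0.7,-232,290),0)"
```

```text
t 9.3 jig [  1.4  62.5 296. ] dev [-0.2  5.1  0.3] F jig [-0.  -0.2  0.5] q [-1.07  0.57  0.61  1.73  0.37  1.19 -0.5 ] w 85.5
from jig [  1.4  62.5 296. ] ang 40
call 1 [-0.494, -0.0, 0.43, 0.001, 0.148, -0.001]
call 2 [-0.579, -0.001, 0.305, 0.001, 0.148, -0.001]
call 3 [-0.634, -0.001, 0.164, 0.001, 0.148, -0.001]
```

Emit:
carry_out([
  [[-0.12,0,0.1,0,0.035,0],[-0.25,0,0.2,0,0.07,0],[-0.37,0,0.32,0,0.11,0],[-0.494,0,0.43,0,0.148,0],[-0.494,0,0.43,0,0.148,0]],
])

```text
time_s: 9.72
position: [558.9, 11.4, 290.5]
eef_rot: [1.767, 2.11, -0.418]
contact_force: [-0.3, -1.1, 1.0]
width: 85.4
finger_force: 0.0
```

Emit:
carry_out([
  [[-0.14,0,0.07,0,0.035,0],[-0.29,0,0.15,0,0.07,0],[-0.43,0,0.22,0,0.11,0],[-0.579,0,0.305,0,0.148,0],[-0.579,0,0.305,0,0.148,0]],
])

```text
time_s: 10.13
position: [576.5, -86.0, 288.3]
eef_rot: [1.897, 2.263, -0.224]
contact_force: [-0.2, -2.2, 0.3]
width: 85.4
finger_force: 0.0
```

Emit:
carry_out([
  [[-0.16,0,0.04,0,0.035,0],[-0.32,0,0.08,0,0.07,0],[-0.47,0,0.12,0,0.11,0],[-0.634,0,0.164,0,0.148,0],[-0.634,0,0.164,0,0.148,0]],
])

```text
time_s: 10.55
position: [594.0, -182.1, 285.3]
eef_rot: [2.016, 2.408, -0.006]
contact_force: [0.1, -1.6, -0.2]
width: 85.3
finger_force: 0.0
```

```bash
python3 -c "
from h import *
st();plan((0.7,-232,220),0);c=cap('side','side3')
k=c;q=J.inv().apply(grid(k).reshape(-1,3)-O).reshape(400,640,3)
m=(abs(q[...,0])<70)&(abs(q[...,1]+232)<30)&(q[...,2]>220)&(q[...,2]<340);print(np.sort(q[m][:,2])[:20].round())
v,u=np.nonzero((abs(q[...,0])<30)&(abs(q[...,1]+228)<30)&(q[...,2]>150)&(q[...,2]<230));print(u.mean(),v.mean())
x,y=int(u.mean()) if len(u) else 310,int(v.mean()) if len(v) else 130
cv2.imwrite('pics/s3c.png',cv2.resize(c['color'][max(0,y-70):y+70,x-90:x+90,::-1],None,fx=4,fy=4,interpolation=2))"
```

```text
t 10.55 jig [  -2.7 -238.4  285.3] dev [ 0.3 44.8  0.5] F jig [-0.2 -1.6 -0.2] q [-0.07  0.5   0.4   1.58 -0.21  1.1   0.56] w 85.3
from jig [  -2.7 -238.4  285.3] ang 1
call 1 [0.044, 0.023, 0.435, -0.001, 0.002, -0.006]
[290. 290. 292. 292. 293. 293. 293. 294. 295. 295. 295. 296. 297. 297.
 297. 297. 298. 298. 299. 299.]
311.06666666666666 120.44444444444444
```

View pics/s3c.png

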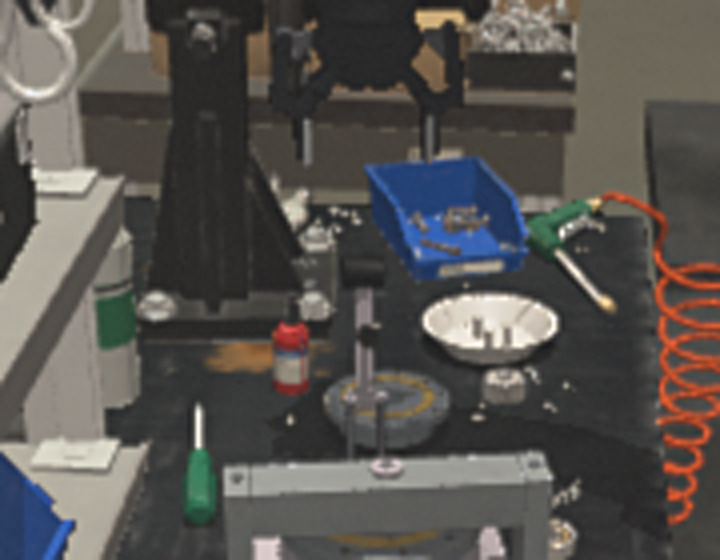

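The side view shows both fingertips, at (307,160) and (430,150), above the black grip (362,272) with the grip between them. Descending now.

Emit:
carry_out([
  [[0.02,0.01,0.1,0,0,0],[0.044,0.023,0.2,0,0,-0.006],[0.044,0.023,0.3,0,0,-0.006],[0.044,0.023,0.4,0,0,-0.006],[0.044,0.023,0.435,0,0,-0.006]],
])

```text
time_s: 11.02
position: [596.7, -165.5, 218.1]
eef_rot: [-1.992, -2.429, 0.008]
contact_force: [0.6, -0.2, 0.3]
width: 85.5
finger_force: 0.0
```

Emit:
carry_out([
  [[0,0,0.05,0,0,0],[0,0,0.1,0,0,0],[0,0,0.15,0,0,0],[0,0,0.19,0,0,0],[0,0,0.19,0,0,0]],
])

```text
time_s: 11.43
position: [597.4, -166.5, 190.9]
eef_rot: [1.992, 2.428, -0.005]
contact_force: [0.3, 0.4, 0.6]
width: 85.3
finger_force: 0.0
```

```bash
python3 -c "
from h import *
st();plan((0.7,-232,191),0)"
```

```text
t 11.4333 jig [   3.5 -223.8  190.9] dev [-0.2 44.8 -0.6] F jig [0.4 0.3 0.6] q [-0.06  0.6   0.36  1.68 -0.25  0.91  0.59] w 85.3
from jig [   3.5 -223.8  190.9] ang 1
call 1 [-0.055, -0.019, -0.0, -0.001, 0.002, 0.007]
```

Emit:
carry_out([
  [[-0.03,-0.01,0,0,0,0],[-0.055,-0.019,0,0,0,0.006],[-0.055,-0.019,0,0,0,0.006],[-0.055,-0.019,0,0,0,0.006],[-0.055,-0.019,0,0,0,0.006]],
])

```text
time_s: 11.85
position: [596.7, -175.4, 192.3]
eef_rot: [2.003, 2.417, -0.003]
contact_force: [0.6, -0.2, -1.2]
width: 85.2
finger_force: 0.0
```

Emit:
carry_out([
  [[0,0,0,0,0,0],[0,0,0,0,0,0],[0,0,0,0,0,0],[0,0,0,0,0,0],[0,0,0,0,0,0]],
], grip=1, force=30)

```text
time_s: 12.27
position: [597.3, -175.1, 192.3]
eef_rot: [2.001, 2.417, -0.002]
contact_force: [6.0, 0.8, 3.4]
width: 33.8
finger_force: 34.6
```

Emit:
carry_out([
  [[0,0,0,0,0,0],[0,0,0,0,0,0],[0,0,0,0,0,0],[0,0,0,0,0,0],[0,0,0,0,0,0]],
])

```text
time_s: 12.68
position: [597.3, -175.1, 192.3]
eef_rot: [2.001, 2.417, -0.002]
contact_force: [5.8, 1.0, 1.2]
width: 33.6
finger_force: 34.3
```

```bash
python3 -c "
from h import *
st();c=cap('top','top8');print(band(c))"
```

```text
t 12.6833 jig [   1.9 -232.2  192.3] dev [-0.1 44.8 -0.1] F jig [ 5.9 -0.1  1.2] q [-0.05  0.6   0.36  1.67 -0.25  0.91  0.59] w 33.6
(array([ 5.76937343e-02, -9.99795418e+01,  5.30443429e+01]), 356)
```

Grasped at 34 mm, which matches the grip. Swinging it along the arc.

Emit:
carry_out([
  [[0.07,-0.006,-0.008,0,0,0],[0.14,-0.006,-0.008,0,0,0],[0.216,-0.006,-0.001,0,0,0],[0.292,-0.006,0.015,0,0,0],[0.365,-0.006,0.039,0,0,0]],
])

```text
time_s: 13.15
position: [587.2, -121.6, 187.1]
eef_rot: [2.0, 2.414, -0.001]
contact_force: [9.4, -2.4, 3.9]
width: 33.8
finger_force: 35.7
```

```bash
python3 -c "
from h import *
st()"
```

```text
t 13.15 jig [   1.8 -177.7  187.1] dev [-0.2 44.7  0. ] F jig [ 8.8 -4.1  3.9] q [-0.14  0.57  0.36  1.74 -0.25  0.87  0.51] w 33.8
```

Emit:
carry_out([
  [[0.095,0.01,0.045,0,0,0],[0.182,0.01,0.104,0,0,0],[0.259,0.01,0.175,0,0,0],[0.324,0.01,0.257,0,0,0],[0.361,0.01,0.316,0,0,0]],
])

```text
time_s: 13.57
position: [576.8, -67.0, 138.0]
eef_rot: [2.001, 2.419, -0.003]
contact_force: [-0.6, 2.6, 6.4]
width: 33.5
finger_force: 43.1
```

```bash
python3 -c "
from h import *
st()"
```

```text
t 13.5667 jig [   1.7 -122.1  138. ] dev [-0.  44.8 -0.1] F jig [-0.1  2.7  6.4] q [-0.22  0.61  0.33  1.82 -0.27  0.75  0.45] w 33.5
```

Emit:
carry_out([
  [[0.035,0,0.075,0,0,0],[0.06,0,0.149,0,0,0],[0.074,0,0.21,0,0,0],[0.082,0,0.265,0,0,0],[0.084,0,0.29,0,0,0]],
])

```text
time_s: 13.98
position: [574.5, -54.9, 94.1]
eef_rot: [2.002, 2.419, -0.003]
contact_force: [-0.4, 6.3, 3.5]
width: 33.3
finger_force: 45.9
```

Emit:
carry_out([
  [[0,0,0.01,0,0,0],[0,0,0.015,0,0,0],[0,0,0.02,0,0,0],[0,0,0.025,0,0,0],[0,0,0.025,0,0,0]],
])

```text
time_s: 14.4
position: [574.5, -54.9, 91.0]
eef_rot: [2.002, 2.42, -0.003]
contact_force: [-1.1, 8.1, 2.8]
width: 33.3
finger_force: 45.9
```

```bash
python3 -c "
from h import *
st()"
```

```text
t 14.4 jig [   1.7 -109.8   91. ] dev [-0.  44.9 -0.1] F jig [0.4 8.1 2.8] q [-0.22  0.67  0.3   1.86 -0.3   0.66  0.45] w 33.3
```

Emit:
carry_out([
  [[0,0,0,0,0,0],[0,0,0,0,0,0],[0,0,0,0,0,0],[0,0,0,0,0,0],[0,0,0,0,0,0]],
], grip=0.1)

```text
time_s: 14.82
position: [574.6, -56.4, 91.1]
eef_rot: [2.003, 2.417, -0.004]
contact_force: [-0.1, 0.1, 0.1]
width: 76.5
finger_force: 0.0
```

Emit:
carry_out([
  [[0,0,-0.1,0,0,0],[0,0,-0.3,0,0,0],[0,0,-0.5,0,0,0],[0,0,-0.75,0,0,0],[0,0,-0.95,0,0,0]],
])

```text
time_s: 15.23
position: [574.6, -56.0, 236.0]
eef_rot: [2.003, 2.416, -0.003]
contact_force: [0.9, -0.3, -0.2]
width: 77.0
finger_force: 0.0
```

Emit:
carry_out([
  [[-0.2,0,-0.2,0,0,0],[-0.4,0,-0.3,0,0,0],[-0.6,0,-0.3,0,0,0],[-0.8,0,-0.3,0,0,0],[-1,0,-0.3,0,0,0]],
])

```text
time_s: 15.65
position: [602.5, -204.4, 279.6]
eef_rot: [2.002, 2.417, -0.003]
contact_force: [0.5, 0.2, 0.3]
width: 77.1
finger_force: 0.0
```

Emit:
carry_out([
  [[-0.2,0,0,0,0,0],[-0.4,0,0,0,0,0],[-0.6,0,0,0,0,0],[-0.6,0,0,0,0,0],[-0.6,0,0,0,0,0]],
])

```text
time_s: 16.07
position: [618.6, -293.3, 278.9]
eef_rot: [2.006, 2.415, -0.005]
contact_force: [0.3, 0.4, -0.8]
width: 77.0
finger_force: 0.0
```

```bash
python3 -c "
from h import *
st();c=cap('top','top9');print(band(c));s=cap('side','side9')
for k in(c,s):
    q=J.inv().apply(grid(k).reshape(-1,3)-O)
    m=(abs(q[:,0])<18)&(q[:,1]<-95)&(q[:,1]>-128)&(q[:,2]>70)&(q[:,2]<200);print(len(q[m]),np.percentile(q[m],[5,50,98],axis=0).round(1).tolist() if m.any() else 0)
    for y in (-190,-160,-140,-110):
        m=(abs(q[:,0])<8)&(abs(q[:,1]-y)<8)&(q[:,2]>70)&(q[:,2]<200);print(y,m.sum(),q[m][:,2].max() if m.any() else 0)
cv2.imwrite('pics/t9c.png',cv2.resize(c['color'][150:240,330:430,::-1],None,fx=6,fy=6,interpolation=2))"
```

```text
t 16.0667 jig [   0.9 -352.2  278.9] dev [ 0.1 44.8  0.1] F jig [ 0.3  0.4 -0.8] q [ 0.11  0.62  0.42  1.4  -0.26  1.17  0.74] w 77.0
(array([-3.89957490e-03, -9.99868698e+01,  5.30744860e+01]), 315)
133 [[-15.5, -124.5, 96.7], [-0.5, -107.9, 106.4], [16.8, -96.4, 112.7]]
-190 29 104.92500768349326
-160 28 110.3825944015441
-140 29 106.1988996588402
-110 30 115.35786837973886
44 [[-13.3, -110.9, 101.6], [1.7, -102.8, 108.0], [17.2, -95.4, 112.4]]
-190 9 104.57617173826121
-160 2 107.61420010666835
-140 11 107.02315399836753
-110 14 111.40760239642246
```

View pics/t9c.png

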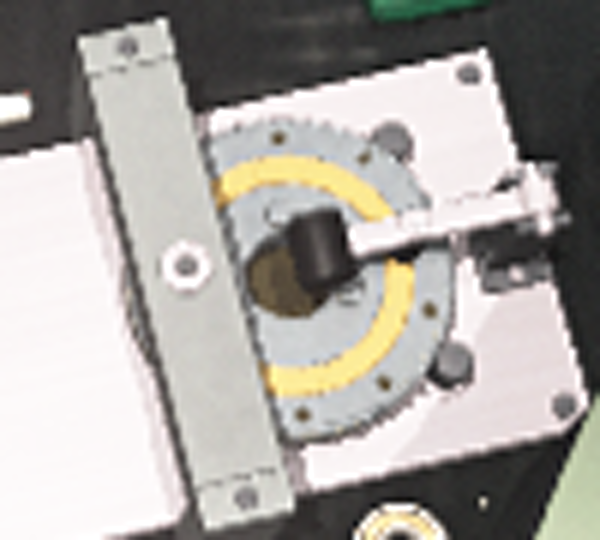

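The view shows the clamp arm lying level with its black grip at (322,245). The grip top is at about 111 mm against 110 expected. The flange is against both posts at jig (0,-100) and the robot is clear.

```bash
python3 -c "
from h import *
print(job.sign_off());st()"
```

```text
the job is handed in; nothing more can be done
None
the job is handed in; nothing more can be done
```

The job is handed in with no verdict shown: by the last pictures the flange rests against both posts within 1 mm of the nest point, the clamp is down level on it, and the robot is clear (about 16 s used).

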